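# Stop the ice crusher, shut its lid, release the stop

## Task

The ice crusher's hopper lid has been left standing up. Press the mushroom stop button in until it stays in, then push the lid down fully shut, and only then twist the stop clockwise (seen from above) by the ridge on its head until it springs back out, so that the crusher is ready to run again. Do it all by pushing with the fingertips or the outsides of the fingers: take nothing between the fingers, lift nothing, and leave the bottle, decanter, scoop, opener and shot glasses where they are.

Things in the scene. Friction and masses are not known exactly. Their poses are not given: they have to be found in the camera images.
- crusher: White ice crusher, fixed, 180 mm deep (x) by 290 mm wide (y). Origin: centre of its underside; front faces its -x (towards the robot). Its +y half (y 5 to 145 mm) is the hopper tower, 160 mm high, open at the top, with the hinged lid; its -y half is a flat control deck 75 mm high that carries the mushroom stop, whose vertical axis stands at crusher x 0, y -85 mm
- lid_hinge (a point): Point on the tower's front top edge, at the middle of the lid's width: crusher (-85, 75, 164) mm. The lid's hinge axis runs along the crusher's y, 2 mm above this point
- lid (a joint): Hinge angle of the lid, rad: 0 shut (level on the rim, top face 170 mm above the table), 1.45 fully open. Aluminium plate 136 mm wide, 8 mm thick, reaching 170 mm from the hinge. Open, it stands up from the front rim, outer face towards the robot, leaning away. A stiff hinge keeps it where it is left; pushing the outer face away and down near the free end (about 3 N) shuts it
- lid_push (a point): A good point to push the lid: on its outer (upper when shut) face, in the middle of its width, 125 mm from the hinge. Moves with the lid; its z axis is the outward normal of that face, its x axis points from the hinge to the free end
- stop_top (a point): Top centre of the ridge on the mushroom stop's head, on the button's vertical axis; turns and sinks with the head. Button out: 139 mm above the table. The grey head is 55 mm across; its flat top lies 18 mm below this point. The ridge across it is 46 mm long (this point's x axis), 10 mm wide and 18 mm high
- stop_press (a joint): How far the mushroom stop is pushed in, m: 0 is out, 0.0105 the bottom stop. A spring pushes it out (about 3 N at the top, 5 to 6 N at most on the way down). Beyond about 0.009 an inner catch snaps in, and when let go it stays in at about 0.008. It springs back to 0 when the head has been twisted by about 0.6 rad
- stop_twist (a joint): Turn of the mushroom head, rad, growing clockwise seen from above: 0 at the start with the ridge along the crusher's x, end stop 1.2. Light friction (0.025 N m) keeps it where it is left. It can be turned by pushing sideways on one end of the ridge with the shut fingers
- rum: Closed amber rum bottle, 74 mm across, 240 mm high, standing behind the crusher; origin at the centre of its base. Bystander
- decanter: Round glass decanter with a cork, 110 mm across, 172 mm high, behind the crusher; origin at the centre of its base. Bystander
- scoop: Red plastic ice scoop, 200 mm long, 66 mm wide, 40 mm high, lying on the deck's side of the crusher; origin on its underside, where handle meets pan. Bystander
- opener: Flat aluminium bottle opener, 125 mm long, 6 mm thick, lying in front of the crusher; origin on its underside near the middle. Bystander
- teak_box: Open teak box, 120 by 200 mm, 85 mm high, fixed, its lid standing open to about 210 mm high along its +x side (to the robot's left); holds the shot glasses; origin at the centre of its underside. Bystander
- shot0: Shot glass 44 mm across, 60 mm high, in the teak box; origin at the centre of its base. Bystander
- shot1: Shot glass like shot0, in the teak box. Bystander
- shot2: Shot glass like shot0, in the teak box. Bystander

How it is judged (in metres and radians):
On the way, in this order (a step that is already met when the one before it is completed fails the run):
1. the stop is pressed in and stays in by itself, the lid still open (value of joint stop_press above 0.006 m and contact force between the fingers and stop_press below 0.2 N and value of joint lid above 0.7 rad), for 0.2 s.
2. the lid is shut while the stop is still in (value of joint lid below 0.05 rad and value of joint stop_press above 0.006 m), for 0.2 s.
3. the stop has been twisted and has sprung back out, the lid still shut (value of joint stop_twist above 0.35 rad and value of joint stop_press below 0.0015 m and value of joint lid below 0.05 rad), for 0.2 s.
At the end, for the whole second after the job is handed in: The lid is shut (within 0.05 rad), the mushroom stop is fully out (within 1.5 mm) and bottle, decanter, scoop, opener and shot glasses are within 20 mm of where they stood (value of joint lid below 0.05 rad and value of joint stop_press below 0.0015 m and not (distance of any of rum, decanter, scoop, opener, shot0, shot1, shot2 from where it was at the start of the episode above 0.02 m)); the robot touches nothing.
It fails at once if a bystander is pushed, lifted or carried more than 20 mm (distance of any of rum, decanter, scoop, opener, shot0, shot1, shot2 from where it was at the start of the episode above 0.02 m).
It fails at once if the ridge or head of the stop is taken between the fingers (x of the grasp point in the frame of stop_top between -0.02 and 0.02 m and y of the grasp point in the frame of stop_top between -0.004 and 0.004 m and z of the grasp point in the frame of stop_top between -0.05 and 0.013 m).
It fails at once if the lid is taken between the fingers (x of the grasp point in the frame of lid_push between -0.1 and 0.058 m and y of the grasp point in the frame of lid_push between -0.075 and 0.075 m and z of the grasp point in the frame of lid_push between -0.008 and 0 m).
It also fails if it takes over 67 s, if anything falls off the work surface, if the arm or the gripper's body presses on something with over 40 N, if the wrist force passes 120 N, or if a joint passes its speed limit or range.

## Robot

A 6-joint arm with a two-finger parallel gripper is mounted at the origin on the work surface. World frame = base frame: x ahead of the robot, y to its left, z up, the work surface at z = 0. Lengths are in mm, angles in rad, forces in N, time in s.
With the tool pointing down it reaches from about 300 to 950 mm from the base axis. Payload 3.1 kg.
Tool frame: the origin (TCP) lies at the very end of the fingers, on their centre line; the grasp point (between the pads) lies 19 mm behind it; z points along the fingers, y is the direction in which the jaws open and shut (so a half turn about z gives the same grasp; the last joint's range is limited). The gripper opens to 85 mm and grips with 20 to 120 N. Pads are 22 mm wide; open, the fingers measure 114 mm over their backs; the gripper's body (76 mm by 85 mm) begins 54 mm behind the grasp point. The pads swing forward as they close: fully open they stand 13 mm farther back than shut.
Start: joints at [-1.334, 0.308, 1.634, -0, 1.2, -0.07], TCP at [188.729, -595.83, 231.272] pointing down, gripper open.
Joint ranges: [-3.06, 3.06], [-0.79, 1.96], [0.05, 2.63], [-1.19, 4.34], [0.05, 2.64], [-2.94, 2.94]. Speed limits (rad/s): [2.79, 2.79, 3.14, 3.14, 3.14, 3.14].

## Interface

Orientations are given as a 3x3 rotation matrix whose columns are the frame's x, y, z axes.
In Python, from cell import read_state, get_image, job, models gives the robot as it stands.
- The arm moves only by the tool move_arm, never from a script. Its argument "commands" is a list of rows, each a list of 3 entries, a list of its own where there are three numbers: the shift along the world's x, y, z in cm, then the turn about the world's z in degrees, then the closure, from 0 (fully open) to 1 (shut). A call has 1 to 12 rows; each row is the pose to reach, as a shift and turn from the pose commanded when the call began; what a row does not reach only later rows make up. A row lasts 1/8 s, in which the tool goes at most 62.5 mm and 10.7 degrees, less where a joint would pass 70% of its speed; a pose out of reach is approached as far as the arm can. A call with a gripper value outside its range is refused whole. The fingers move at their own pace and stop on an object; "newtons" is the grip in N (left out, the last holds). Time passes only in rows, so rows that repeat a pose let the fingers close. It gives the time, the measured TCP pose, the force and the opening at its end, in the units of the state.
- read_state(): the state, without advancing time (a new reading comes with each control period).
- get_image(name): name is "scene" or "top" or "wrist"; returns a dict with "pixels" (384x512x3 uint8, blue, green, red), "depth" (384x512 float32, mm along the optical axis (not along the pixel's ray), 0 where there is no reading), "intrinsics" (3x3 intrinsics, pixels), "distortion" ([k1, k2, p1, p2, k3] as OpenCV has them; the pictures are not rectified), "camera_from_world" (4x4, takes a point from world to camera coordinates). Camera axes: x right, y up, looking along -z (the intrinsics and any distortion apply to the point x, -y, -z); pixel columns grow to the right and rows downward; lengths in mm; the calibration is good to about 2 mm. A picture is of the moment at which its call begins.
- job.hand_in(): hands the job in, once; it reports no verdict.
Trained networks look in a picture, given as the dict that the camera call returned (one of the last four; its "shot" number tells which), for a name from the list of things; names that differ only in an ending like _2 or _b are one class to them, and where a whole thing is asked for, a point or a joint stands for the part that bears it (a point fixed in the world has none). Each returns a list of dicts, best first, with "p" (0 to 1); they miss things now and then, are a little off and sometimes report something else, mostly with a low value. They report only what shows in the picture. A call takes as long as a camera call.
- models.look_for(picture, query): "xy" ([column, row] in pixels, amid what is visible of it).
- models.silhouettes(picture, query): "region" (384x512 bool, what is visible of it) and "xy" ([column, row] in pixels, amid what is visible of it).
- models.place_of(picture, query): "xy" ([column, row] in pixels: a listed point, or the origin of a listed thing).
The state is a dict: "clock": time; "qpos": joint angles; "dq": joint speeds; "joint_torque": joint torques, N m; "ee_pos": TCP position; "eef_rot": TCP orientation; "force": force on the tool from outside, world axes, zero at the start; "moment": the same for the moment, N m; "finger_gap": finger opening in mm.
Only numpy, scipy, OpenCV 4.12 (cv2) and the standard library are available. Lean on these libraries where they do the work, as an engineer would, in place of code of your own. Each camera call takes 0.05 s, during which the arm holds its last target.

## Working session

There is one attempt and no reset: what is moved stays moved. The work goes in short steps, Python scripts to look and compute and a tool call to move; the robot and the scene stay as the last step left them, time stands still between calls to the robot, and variables do not carry over. Pictures are saved under pics/ and viewed, and the job is handed in when it is done.

Besides the shell and the picture viewer there is one more tool, called after ">>>" by a JSON object that holds its "api" and its "payload", one argument or row to a line. move_arm: Moves the arm, as the interface text tells. Its arguments: {"type":"object","properties":{"commands":{"type":"array"},"newtons":{"type":"number"}},"required":["commands"]}

```bash
mkdir -p pics; ls; cat > h.py <<'E'
import numpy as np, cv2
from cell import read_state, get_image, job, models
def ray(im,xy):
    K=np.array(im["intrinsics"]);d=np.array(im["distortion"])
    u=cv2.undistortPoints(np.array([[xy]],float),K,d)[0,0]
    return u
def w(im,xy,dep=None):
    u=ray(im,xy)
    if dep is None:
        c,r=int(round(xy[0])),int(round(xy[1]));p=im["depth"][max(r-1,0):r+2,max(c-1,0):c+2];p=p[p>0];dep=np.median(p) if len(p) else 0
    T=np.linalg.inv(np.array(im["camera_from_world"]))
    return (T@np.array([u[0]*dep,-u[1]*dep,-dep,1]))[:3]
def atz(im,xy,z):
    a=w(im,xy,100.);b=w(im,xy,1000.)
    return a+(b-a)*(z-a[2])/(b[2]-a[2])
def cloud(im):
    K=np.array(im["intrinsics"]);d=np.array(im["distortion"])
    H,W=im["depth"].shape
    g=np.stack(np.meshgrid(np.arange(W),np.arange(H)),-1).reshape(-1,1,2).astype(float)
    u=cv2.undistortPoints(g,K,d)[:,0];dep=im["depth"].reshape(-1)
    T=np.linalg.inv(np.array(im["camera_from_world"]))
    P=np.stack([u[:,0]*dep,-u[:,1]*dep,-dep,np.ones_like(dep)],1)@T.T
    P=P[:,:3];P[dep<=0]=np.nan
    return P.reshape(H,W,3)
def proj(im,P):
    T=np.array(im["camera_from_world"]);p=T[:3,:3]@np.array(P)+T[:3,3]
    q=np.array([p[0],-p[1],-p[2]])
    return cv2.projectPoints(q.reshape(1,1,3),np.zeros(3),np.zeros(3),np.array(im["intrinsics"]),np.array(im["distortion"]))[0][0,0]
E
python3 - <<'E'
from h import *
s=read_state();print(s)
for n in ["scene","top"]:
    im=get_image(n);cv2.imwrite(f"pics/{n}0.png",im["pixels"])
    for q in ["stop_top","lid_hinge","lid_push","crusher"]:
        for r in models.place_of(im,q)[:2]: print(n,q,r["p"],r["xy"],w(im,r["xy"]).round(1))
E
```

```text
pics
{'clock': 0.0, 'qpos': array([-1.33370827e+00,  3.09034758e-01,  1.63519165e+00, -8.67803814e-06,
        1.19972057e+00, -6.97160409e-02]), 'dq': array([ 0.00148166,  0.00117958, -0.00088248,  0.00058498, -0.00118999,
       -0.00092106]), 'joint_torque': array([ 9.85280167e-04, -4.15247548e+01, -2.76664317e+01,  2.21276855e-05,
        1.02574736e-02, -1.10480244e-05]), 'ee_pos': array([ 188.52430169, -595.01522236,  230.02613637]), 'eef_rot': array([[ 9.53302733e-01,  3.02015870e-01, -5.60830058e-04],
       [ 3.02016350e-01, -9.53300003e-01,  2.28657061e-03],
       [ 1.55941315e-04, -2.34917386e-03, -9.99997229e-01]]), 'force': array([-0.8324513 ,  0.60103992,  0.38647673]), 'moment': array([ 0.01042984,  0.03904873, -0.04479591]), 'finger_gap': 85.08837163441434}
scene stop_top 0.76 [220.2, 151.4] [527.4  -3.6 137.8]
scene lid_hinge 0.88 [286.5, 132.6] [452.6 170.9 179.3]
scene lid_hinge 0.22 [285.8, 106.0] [492.2 170.4 295.3]
scene lid_push 0.59 [286.0, 104.5] [492.4 170.7 300. ]
scene crusher 0.91 [253.6, 189.1] [614.6 115.2 101.7]
top stop_top 0.88 [314.4, 220.7] [511.3  -8.4 120.8]
top stop_top 0.47 [144.2, 200.2] [572.1 455.4  10.5]
top lid_hinge 0.66 [241.5, 247.0] [449.6 172.2 192.5]
top lid_push 0.8 [244.6, 233.9] [482.6 159.5 294.9]
top crusher 0.96 [277.5, 217.7] [520.   83.8  73.5]
top crusher 0.69 [246.1, 236.3] [477.1 156.9 281.2]
```

View pics/scene0.png

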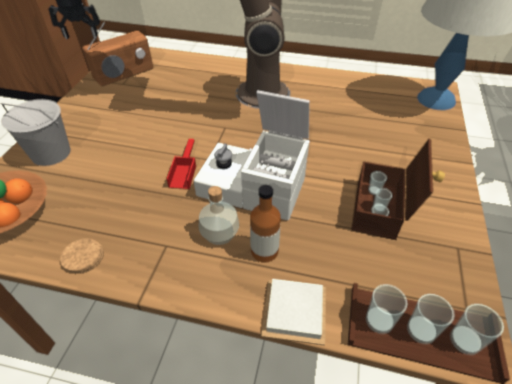

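View pics/top0.png

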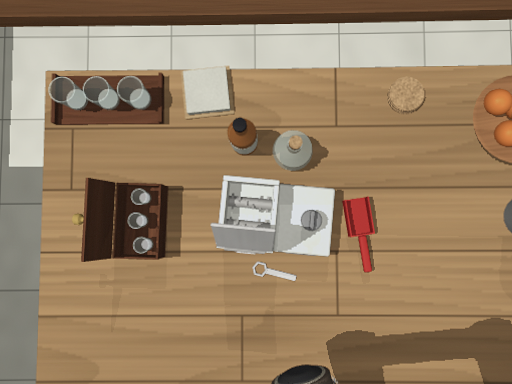

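```bash
python3 - <<'E'
from h import *
im=get_image("top");P=cloud(im).reshape(-1,3)
# deck
m=(abs(P[:,2]-75)<6)&(P[:,0]>350)&(P[:,0]<720)&(P[:,1]>-150)&(P[:,1]<300)
d=P[m];print("deck",len(d),np.median(d,0))
r=cv2.minAreaRect(d[:,:2].astype(np.float32));print(r)
# head top 121
m=(abs(P[:,2]-121)<5)&(np.hypot(P[:,0]-520,P[:,1]+5)<60);d=P[m];print("head",len(d),d.mean(0),cv2.minEnclosingCircle(d[:,:2].astype(np.float32)))
m=(P[:,2]>132)&(P[:,2]<146)&(np.hypot(P[:,0]-520,P[:,1]+5)<60);d=P[m];print("ridge",len(d),d.mean(0),cv2.minAreaRect(d[:,:2].astype(np.float32)))
m=(abs(P[:,2]-160)<6)&(P[:,0]>380)&(P[:,0]<720)&(P[:,1]>0)&(P[:,1]<300);d=P[m];print("rim",len(d),cv2.minAreaRect(d[:,:2].astype(np.float32)))
im=get_image("scene");P=cloud(im).reshape(-1,3)
m=(P[:,2]>190)&(P[:,2]<330)&(P[:,0]>420)&(P[:,0]<540)&(P[:,1]>80)&(P[:,1]<260);d=P[m]
c=d.mean(0);u,s,v=np.linalg.svd(d-c);print("lid",len(d),c,s,v[2],v[0],v[1]);print(d.min(0),d.max(0))
m=(abs(P[:,2]-75)<6)&(P[:,0]>350)&(P[:,0]<720)&(P[:,1]>-150)&(P[:,1]<300);d=P[m]
print("deck",len(d),cv2.minAreaRect(d[:,:2].astype(np.float32)))
m=(abs(P[:,2]-121)<5)&(np.hypot(P[:,0]-520,P[:,1]+5)<60);d=P[m];print("head",len(d),d.mean(0),cv2.minEnclosingCircle(d[:,:2].astype(np.float32)))
m=(P[:,2]>132)&(P[:,2]<146)&(np.hypot(P[:,0]-520,P[:,1]+5)<60);d=P[m];print("ridge",len(d),d.mean(0),cv2.minAreaRect(d[:,:2].astype(np.float32)))
E
```

```text
deck 3596 [521.57652327  22.5580256   74.05195863]
((569.662353515625, 66.53756713867188), (265.9144592285156, 299.0459289550781), 89.38941955566406)
head 243 [5.12540028e+02 3.28072785e-01 1.19935987e+02] ((513.0802612304688, -0.4714010953903198), 26.603952407836914)
ridge 77 [512.98838084  -0.70758442 136.98298338] ((512.9888916015625, -0.8290009498596191), (9.92820930480957, 45.52032470703125), 85.32879638671875)
rim 954 ((573.0490112304688, 136.59567260742188), (177.94754028320312, 286.85260009765625), 80.4490966796875)
lid 1755 [481.6058089  163.61898797 266.92606111] [1799.46799089 1638.64823549   67.61766232] [-0.95114802  0.09379862  0.29414156] [ 0.28768043 -0.0765406   0.95466303] [-0.11205985 -0.99264463 -0.04581741]
[450.98555238  92.9328946  190.12524257] [506.35891254 231.73329452 329.74024631]
deck 1633 ((578.9837036132812, 77.36389923095703), (288.7122802734375, 295.4988708496094), 84.22932434082031)
head 138 [519.98437232   0.52096158 119.75741723] ((515.2313232421875, -0.6938173770904541), 27.36850929260254)
ridge 48 [515.51879185  -1.10853361 136.88620988] ((515.3992919921875, -1.8611640930175781), (10.788228988647461, 47.12192916870117), 83.40658569335938)
```

The scene picture looks from the far side back towards the robot. The lid stands at (285,115) and the stop is at (222,155). In the top picture the stop is at (312,220), its ridge along image-vertical (x), and the lid at (245,237). The head and ridge heights measure 120 and 137 mm against 121 and 139 expected, the ridge measures 10 x 46 mm, and the yaw is about -5°. Next I'll close the fingers and move above the stop.

>>> {"api": "move_arm", "payload": {
  "commands": [
    [[3,6,1],-3,0.3],
    [[6,12,1],-6,0.6],
    [[9,18,1],-9,1],
    [[12,24,1],-12,1],
    [[15,29,1],-15,1],
    [[18,34,0],-18,1],
    [[21,39,-1],-21,1],
    [[25,45,-2],-23,1],
    [[29,52,-3],-23,1],
    [[32.5,59.5,-3],-23,1],
    [[32.5,59.5,-3],-23,1],
    [[32.5,59.5,-3],-23,1]
  ],
  "newtons": 40
}}

```text
clock: 2.1
ee_pos: [515.1, 2.5, 201.4]
eef_rot: [[0.996, -0.089, 0.001], [-0.089, -0.996, 0.001], [0.001, -0.001, -1.0]]
force: [0.6, -0.3, 0.3]
finger_gap: -0.0
```

```bash
python3 - <<'E'
from h import *
s=read_state();print(s["clock"],s["ee_pos"],s["eef_rot"][:,:2].T.round(3),s["force"],s["finger_gap"])
im=get_image("wrist");cv2.imwrite("pics/wrist1.png",im["pixels"])
print(models.place_of(im,"stop_top")[:2]);
for r in models.place_of(im,"stop_top")[:1]: print(w(im,r["xy"]),atz(im,r["xy"],139.))
P=cloud(im).reshape(-1,3)
m=(P[:,2]>132)&(P[:,2]<146)&(np.hypot(P[:,0]-514,P[:,1]+1)<50);d=P[m];print("ridge",len(d),d.mean(0),cv2.minAreaRect(d[:,:2].astype(np.float32)))
im=get_image("top");cv2.imwrite("pics/top1.png",im["pixels"])
for q in ["rum","decanter"]: 
  for r in models.place_of(im,q)[:1]: print(q,atz(im,r["xy"],0))
E
```

```text
2.1 [515.10511821   2.54672482 201.43956798] [[ 0.996 -0.089  0.001]
 [-0.089 -0.996 -0.001]] [ 0.59700702 -0.3379524   0.32465949] -0.010931205075428904
[{'xy': [260.0, 207.3], 'p': 0.63}]
[5.13145763e+02 3.91154147e-01 1.38220893e+02] [5.13457498e+02 3.73187436e-01 1.39000000e+02]
ridge 700 [515.10298726  -0.59099515 137.60820564] ((513.9237060546875, -0.7518796920776367), (9.84152603149414, 43.141929626464844), 84.77926635742188)
rum [740.37609374 169.84708918   0.        ]
decanter [704.2299375   39.92183631   0.        ]
```

View pics/wrist1.png

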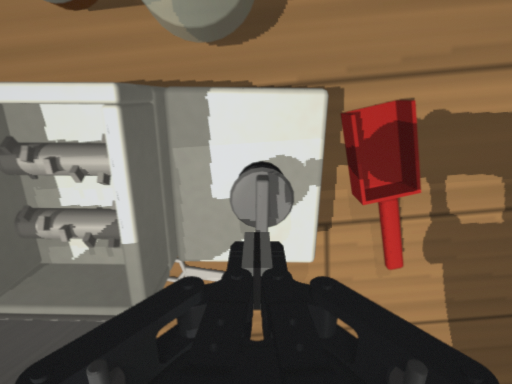

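The wrist picture shows the head at (262,195) directly ahead of the shut fingertips, with the ridge along x. The ridge centre measures (514, -1), under the TCP. I'll go down in steps and read the force.

>>> {"api": "move_arm", "payload": {
  "commands": [
    [[0,0,-2],0,1],
    [[0,0,-4],0,1],
    [[0,0,-5.5],0,1],
    [[0,0,-6],0,1],
    [[0,0,-6],0,1]
  ]
}}

```text
clock: 3.02
ee_pos: [513.7, -1.1, 141.2]
eef_rot: [[0.995, -0.095, -0.0], [-0.095, -0.995, 0.0], [-0.0, -0.0, -1.0]]
force: [0.5, -0.1, 0.3]
finger_gap: 0.3
```

>>> {"api": "move_arm", "payload": {
  "commands": [
    [[0,0,-0.3],0,1],
    [[0,0,-0.6],0,1],
    [[0,0,-0.9],0,1],
    [[0,0,-1.1],0,1],
    [[0,0,-1.2],0,1],
    [[0,0,-1.2],0,1]
  ]
}}

```text
clock: 3.78
ee_pos: [514.6, -0.9, 129.8]
eef_rot: [[0.996, -0.094, 0.002], [-0.094, -0.996, -0.0], [0.002, 0.0, -1.0]]
force: [1.0, -1.7, 3.6]
finger_gap: -0.2
```

>>> {"api": "move_arm", "payload": {
  "commands": [
    [[0,0,-0.1],0,1],
    [[0,0,-0.2],0,1],
    [[0,0,-0.2],0,1]
  ]
}}

```text
clock: 4.15
ee_pos: [514.7, -0.9, 128.5]
eef_rot: [[0.996, -0.094, 0.002], [-0.094, -0.996, -0.0], [0.002, 0.0, -1.0]]
force: [-1.1, -0.6, 9.3]
finger_gap: 0.0
```

The force jumped to 9 N at z 128.5, so that is the bottom stop. I'll lift off and check.

>>> {"api": "move_arm", "payload": {
  "commands": [
    [[0,0,1],0,1],
    [[0,0,3],0,1],
    [[0,0,7],0,1],
    [[0,0,7],0,1]
  ]
}}

```text
clock: 4.65
ee_pos: [515.2, -0.8, 199.8]
eef_rot: [[0.996, -0.095, 0.004], [-0.095, -0.996, -0.0], [0.004, -0.0, -1.0]]
force: [-0.1, -0.1, 0.1]
finger_gap: 0.1
```

```bash
python3 - <<'E'
from h import *
s=read_state();print(s["clock"],s["ee_pos"],s["force"])
im=get_image("wrist");cv2.imwrite("pics/wrist2.png",im["pixels"])
P=cloud(im).reshape(-1,3)
m=(P[:,2]>122)&(P[:,2]<146)&(np.hypot(P[:,0]-514,P[:,1]+1)<40);d=P[m];print("ridge",len(d),np.median(d,0),cv2.minAreaRect(d[:,:2].astype(np.float32)))
m=(abs(P[:,2]-112)<6)&(np.hypot(P[:,0]-514,P[:,1]+1)<30);d=P[m];print("head",np.median(d,0))
im=get_image("scene")
P=cloud(im).reshape(-1,3)
m=(P[:,2]>190)&(P[:,2]<340)&(P[:,0]>420)&(P[:,0]<560)&(P[:,1]>100)&(P[:,1]<260);d=P[m]
c=d.mean(0);u,s,v=np.linalg.svd(d-c);print("lid",len(d),c,v[2],np.percentile(d,[1,99],axis=0))
E
```

```text
4.65 [515.24806728  -0.75511333 199.84722469] [-0.05813342 -0.07735414  0.07661068]
ridge 698 [514.99086955  -0.57058685 129.88100173] ((512.5328979492188, -0.5931463241577148), (9.65584945678711, 45.828922271728516), 84.33306121826172)
head [515.268573   -2.2075006 111.5767441]
lid 1698 [481.69910142 165.9308102  266.47376211] [-0.95123441  0.09277797  0.2941859 ] [[454.28020372 101.60502365 191.5793627 ]
 [503.78677412 228.95766411 328.40072078]]
```

The stop stays in: the ridge top went from 137.6 to 129.9 mm. The lid still stands at about 1.27 rad. Next I'll go round to its robot side, below its top edge.

>>> {"api": "move_arm", "payload": {
  "commands": [
    [[-3,0,3],0,1],
    [[-6,0,6],0,1],
    [[-9,0,9.3],0,1],
    [[-11.4,0,9.3],0,1],
    [[-11.4,4,9.3],0,1],
    [[-11,8,9.3],0,1],
    [[-10,12,9.3],0,1],
    [[-9,16.4,9.3],0,1],
    [[-8.4,16.4,9.3],0,1],
    [[-8.4,16.4,9.3],0,1]
  ]
}}

```text
clock: 6.0
ee_pos: [428.8, 162.5, 288.6]
eef_rot: [[0.996, -0.094, -0.004], [-0.094, -0.996, -0.002], [-0.004, 0.002, -1.0]]
force: [-0.0, 0.3, -0.2]
finger_gap: -0.3
```

```bash
python3 - <<'E'
from h import *
im=get_image("top");a=im["pixels"][150:330,150:400];cv2.imwrite("pics/top2.png",cv2.resize(a,None,fx=3,fy=3))
E
```

```text
(no output)
```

View pics/top2.png

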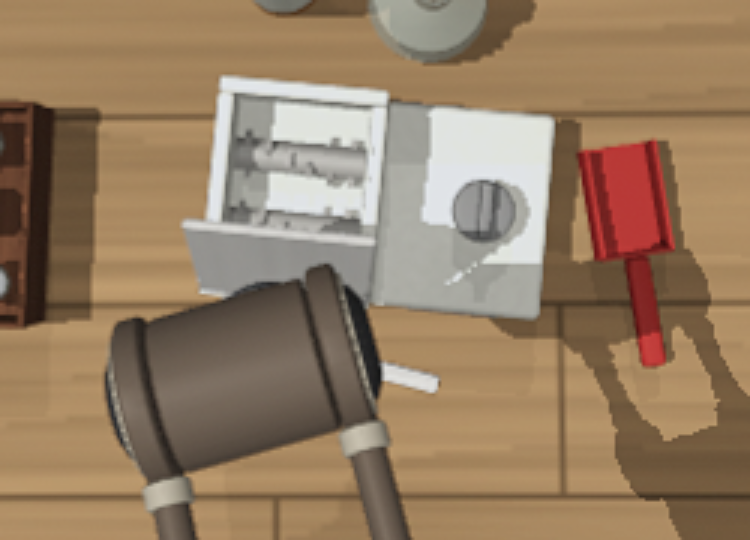

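The top picture shows the wrist on the robot side of the lid, with the lid edge at crop (280,232) and the stop at (485,210). I'll push the lid over along its arc.

>>> {"api": "move_arm", "payload": {
  "commands": [
    [[2,0,0],0,1],
    [[3.7,0,0],0,1],
    [[4.8,-0.1,-0.3],0,1],
    [[5.9,-0.2,-0.8],0,1],
    [[7,-0.3,-1.3],0,1],
    [[8,-0.4,-2],0,1],
    [[9,-0.5,-2.8],0,1],
    [[10,-0.6,-3.8],0,1]
  ]
}}

```text
clock: 7.05
ee_pos: [530.4, 157.2, 251.6]
eef_rot: [[0.996, -0.094, 0.0], [-0.094, -0.996, 0.0], [0.0, -0.0, -1.0]]
force: [-1.0, -0.7, 1.5]
finger_gap: -0.4
```

```bash
python3 - <<'E'
from h import *
im=get_image("scene");a=im["pixels"][40:240,160:360];cv2.imwrite("pics/s3.png",cv2.resize(a,None,fx=3,fy=3))
E
```

```text
(no output)
```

View pics/s3.png

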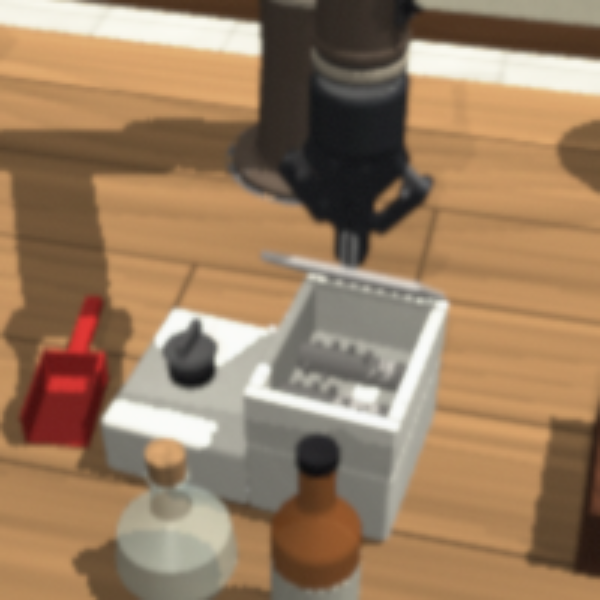

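The lid, seen edge-on at crop (350,275), tips over ahead of the fingertips as planned, with 1 to 2 N of force. I'll continue down.

>>> {"api": "move_arm", "payload": {
  "commands": [
    [[0.8,0,-1],0,1],
    [[1.5,-0.1,-2.1],0,1],
    [[2.1,-0.2,-3.2],0,1],
    [[2.5,-0.2,-4.4],0,1],
    [[2.9,-0.2,-5.7],0,1],
    [[3.1,-0.3,-7],0,1],
    [[3.3,-0.3,-8],0,1],
    [[3.3,-0.3,-8.3],0,1],
    [[3.3,-0.3,-8.4],0,1]
  ]
}}

```text
clock: 8.22
ee_pos: [562.2, 154.1, 169.9]
eef_rot: [[0.996, -0.094, -0.002], [-0.094, -0.996, -0.0], [-0.002, 0.001, -1.0]]
force: [-5.0, -1.7, 12.6]
finger_gap: -0.0
```

The force reached 12.6 N at z 169.9, so the lid is against the rim. I'll hold briefly, lift and check.

>>> {"api": "move_arm", "payload": {
  "commands": [
    [[0,0,-0.1],0,1],
    [[0,0,-0.1],0,1],
    [[0,0,2],0,1],
    [[0,0,5],0,1],
    [[-2,-5,5],0,1],
    [[-4,-10,5],0,1],
    [[-6,-15,5],0,1],
    [[-8,-20,5],0,1],
    [[-8,-20,5],0,1],
    [[-8,-20,5],0,1]
  ]
}}

```text
clock: 9.48
ee_pos: [482.8, -45.6, 218.1]
eef_rot: [[0.995, -0.095, 0.0], [-0.095, -0.995, 0.001], [0.0, -0.001, -1.0]]
force: [1.1, 0.1, -0.3]
finger_gap: 0.2
```

```bash
python3 - <<'E'
from h import *
s=read_state();print(s["clock"],s["ee_pos"],s["force"])
for n in ["top","scene"]:
    im=get_image(n)
    cv2.imwrite(f"pics/{n}4.png",cv2.resize(im["pixels"][60:330,150:400],None,fx=2,fy=2))
    P=cloud(im).reshape(-1,3)
    m=(P[:,2]>155)&(P[:,2]<200)&(P[:,0]>450)&(P[:,0]<600)&(P[:,1]>110)&(P[:,1]<210);d=P[m]
    if len(d)>10:
        A=np.c_[d[:,:2],np.ones(len(d))];k=np.linalg.lstsq(A,d[:,2],rcond=None)[0];print(n,"lid slope",k[:2],"zmean",d[:,2].mean(),len(d))
    m=(P[:,2]>124)&(P[:,2]<146)&(np.hypot(P[:,0]-514,P[:,1]+1)<35);d=P[m];print("ridge",len(d),np.median(d,0) if len(d) else 0,cv2.minAreaRect(d[:,:2].astype(np.float32)) if len(d)>5 else 0)
E
```

```text
9.475 [482.75941159 -45.61384802 218.12040502] [ 1.07518613  0.08523513 -0.31072998]
top lid slope [ 0.00329364 -0.00114022] zmean 169.25244181477171 2534
ridge 74 [ 5.13043360e+02 -2.12326504e-01  1.29657441e+02] ((512.834228515625, -0.9375429153442383), (10.422608375549316, 45.364952087402344), 84.59855651855469)
scene lid slope [ 0.00398943 -0.00323568] zmean 169.01135435284064 1340
ridge 49 [515.6629769   -0.67953505 129.43107359] ((515.0883178710938, -1.4718475341796875), (10.25810718536377, 46.25554656982422), 82.07889556884766)
```

View pics/scene4.png

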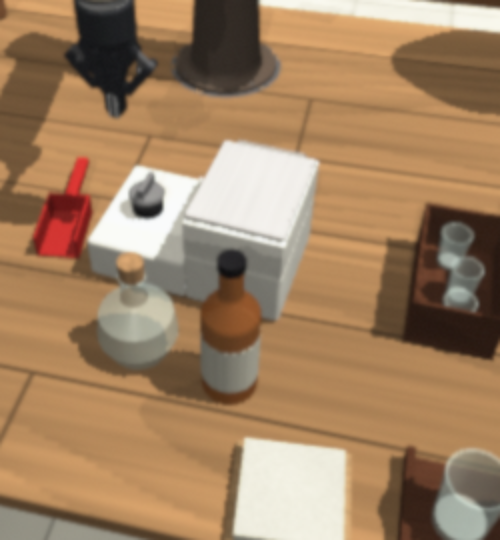

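The lid is level at z 169 with slope under 0.004, and the stop is still in with its ridge at 129.6. Next is the twist. The near end of the ridge must move towards +y, so I'll set the shut fingers beside it on the -y side and swing them rigidly about the stop axis.

```bash
python3 - <<'E'
from h import *
s=read_state();print(s["qpos"].round(2))
S=np.array([514,-.8]);c=np.array([482.7,-45.8])
def rot(a): a=np.radians(a);return np.array([[np.cos(a),-np.sin(a)],[np.sin(a),np.cos(a)]])
R0=rot(-5.4)
for f,yo in [(0,-30),(0,-26),(0,-22),(0,-18)]+[(k,-18) for k in range(6,61,6)]:
    p=S+rot(-f)@R0@np.array([-20,yo]);print(f,yo,p.round(1),((p-c)/10).round(2))
E
```

```text
[-0.18  0.05  1.97  0.    1.12  1.48]
0 -30 [491.3 -28.8] [0.86 1.7 ]
0 -26 [491.6 -24.8] [0.89 2.1 ]
0 -22 [492.  -20.8] [0.93 2.5 ]
0 -18 [492.4 -16.8] [0.97 2.9 ]
6 -18 [490.8 -14.5] [0.81 3.13]
12 -18 [489.5 -12. ] [0.68 3.38]
18 -18 [488.5  -9.4] [0.58 3.64]
24 -18 [487.7  -6.7] [0.5  3.91]
30 -18 [487.3  -3.9] [0.46 4.19]
36 -18 [487.1  -1.1] [0.44 4.47]
42 -18 [487.2   1.7] [0.45 4.75]
48 -18 [487.6   4.5] [0.49 5.03]
54 -18 [488.3   7.3] [0.56 5.31]
60 -18 [489.3   9.9] [0.66 5.57]
```

>>> {"api": "move_arm", "payload": {
  "commands": [
    [[0.8,1.4,-3],0,1],
    [[0.8,1.4,-6],0,1],
    [[0.8,1.4,-8],0,1],
    [[0.8,1.4,-9.4],0,1],
    [[0.9,1.7,-9.4],0,1],
    [[0.9,2.1,-9.4],0,1],
    [[0.9,2.1,-9.4],0,1]
  ]
}}

```text
clock: 10.45
ee_pos: [492.7, -24.5, 125.3]
eef_rot: [[0.996, -0.094, 0.002], [-0.094, -0.996, -0.0], [0.002, 0.0, -1.0]]
force: [-1.0, -0.5, 0.1]
finger_gap: -0.2
```

```bash
python3 - <<'E'
from h import *
im=get_image("wrist");cv2.imwrite("pics/wrist5.png",im["pixels"])
E
```

```text
(no output)
```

View pics/wrist5.png

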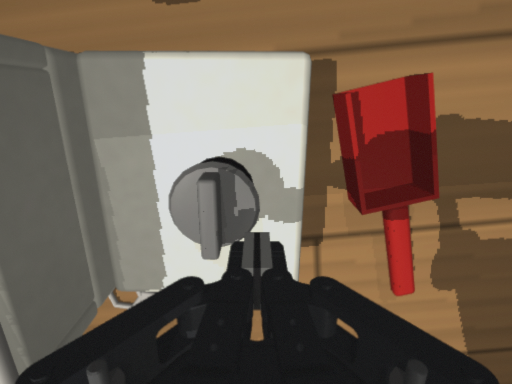

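The wrist picture shows the ridge at (208,215) and the fingertips at (258,240), to its -y side and overlapping its near end. I'll advance to contact.

>>> {"api": "move_arm", "payload": {
  "commands": [
    [[0,0.4,0],0,1],
    [[0.1,0.7,0],0,1],
    [[0.1,1.0,0],0,1],
    [[0.1,1.0,0],0,1]
  ]
}}

```text
clock: 11.0
ee_pos: [492.9, -14.6, 124.5]
eef_rot: [[0.996, -0.094, 0.0], [-0.094, -0.996, -0.0], [0.0, -0.0, -1.0]]
force: [0.0, 0.9, 1.2]
finger_gap: -0.4
```

```bash
python3 - <<'E'
from h import *
im=get_image("wrist");cv2.imwrite("pics/wrist6.png",im["pixels"])
S=np.array([514,-.8]);c=np.array([492.7,-14.8])
def rot(a): a=np.radians(a);return np.array([[np.cos(a),-np.sin(a)],[np.sin(a),np.cos(a)]])
R0=rot(-5.4)
for yo in (-16,-14,-12):
  for f in range(0,61,6):
    p=S+rot(-f)@R0@np.array([-20,yo]);print(yo,f,((p-c)/10).round(2))
E
```

```text
-16 0 [-0.01 -0.  ]
-16 6 [-0.15  0.23]
-16 12 [-0.26  0.47]
-16 18 [-0.34  0.73]
-16 24 [-0.4   0.99]
-16 30 [-0.43  1.25]
-16 36 [-0.43  1.52]
-16 42 [-0.4   1.79]
-16 48 [-0.35  2.05]
-16 54 [-0.27  2.31]
-16 60 [-0.16  2.55]
-14 0 [0.01 0.19]
-14 6 [-0.11  0.42]
-14 12 [-0.2   0.66]
-14 18 [-0.26  0.91]
-14 24 [-0.3   1.16]
-14 30 [-0.31  1.42]
-14 36 [-0.3   1.67]
-14 42 [-0.25  1.92]
-14 48 [-0.19  2.17]
-14 54 [-0.09  2.41]
-14 60 [0.02 2.64]
-12 0 [0.03 0.39]
-12 6 [-0.07  0.62]
-12 12 [-0.14  0.85]
-12 18 [-0.18  1.09]
-12 24 [-0.2   1.34]
-12 30 [-0.2   1.58]
-12 36 [-0.16  1.82]
-12 42 [-0.11  2.06]
-12 48 [-0.03  2.29]
-12 54 [0.08 2.51]
-12 60 [0.21 2.72]
```

View pics/wrist6.png

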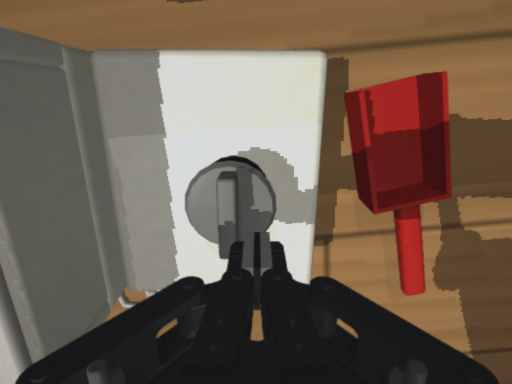

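The fingers are almost touching the ridge, with a gap of about 2 mm at (240,245). I'll swing them about the stop axis, in two parts.

>>> {"api": "move_arm", "payload": {
  "commands": [
    [[0,0.2,0],0,1],
    [[-0.1,0.4,0],-6,1],
    [[-0.2,0.7,0],-12,1],
    [[-0.3,0.9,0],-18,1],
    [[-0.3,1.2,0],-24,1],
    [[-0.3,1.2,0],-24,1]
  ]
}}

```text
clock: 11.8
ee_pos: [490.1, -2.9, 124.5]
eef_rot: [[0.872, -0.49, 0.001], [-0.49, -0.872, -0.0], [0.001, -0.0, -1.0]]
force: [0.4, -0.2, 2.4]
finger_gap: -0.0
```

```bash
python3 - <<'E'
from h import *
im=get_image("wrist");cv2.imwrite("pics/wrist7.png",im["pixels"])
E
```

```text
(no output)
```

View pics/wrist7.png

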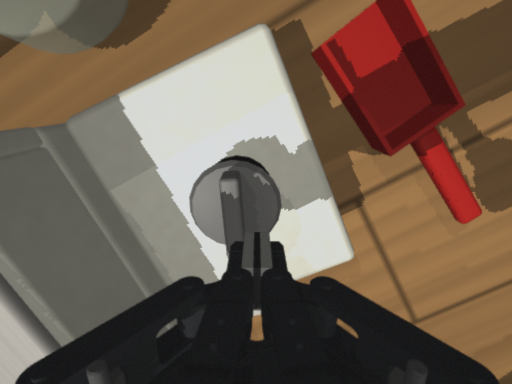

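The ridge follows the fingers with a slight lag. I'll go on past 0.6 rad.

>>> {"api": "move_arm", "payload": {
  "commands": [
    [[0,0.25,0],-6,1],
    [[0,0.5,0],-12,1],
    [[0.05,0.8,0],-18,1],
    [[0.1,1.0,0],-24,1],
    [[0.2,1.3,0],-30,1],
    [[0.2,1.3,0],-30,1]
  ]
}}

```text
clock: 12.6
ee_pos: [492.6, 9.8, 124.9]
eef_rot: [[0.511, -0.86, 0.002], [-0.86, -0.511, -0.001], [0.001, -0.001, -1.0]]
force: [-0.2, -2.2, 4.0]
finger_gap: -0.3
```

```bash
python3 - <<'E'
from h import *
im=get_image("wrist");cv2.imwrite("pics/wrist8.png",im["pixels"])
im=get_image("top")
P=cloud(im).reshape(-1,3)
im=get_image("scene")
P=cloud(im).reshape(-1,3)
m=(P[:,2]>124)&(P[:,2]<146)&(np.hypot(P[:,0]-520,P[:,1]+1)<22);d=P[m];print("ridge",len(d),np.median(d,0),cv2.minAreaRect(d[:,:2].astype(np.float32)))
E
```

```text
ridge 74 [514.07013373   1.10143311 130.25402971] ((514.6311645507812, -4.801237106323242), (19.01395606994629, 40.19244384765625), 39.079891204833984)
```

View pics/wrist8.png

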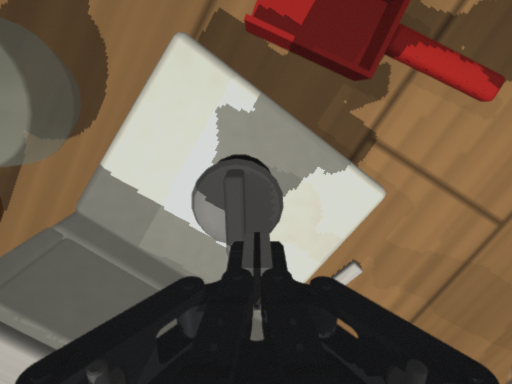

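The ridge has turned about 50° and there is 4 N upward on the fingers, which fits the spring pushing against them. I'll back off sideways, then go up.

>>> {"api": "move_arm", "payload": {
  "commands": [
    [[-0.4,-0.2,0.1],0,1],
    [[-0.9,-0.5,0.3],0,1],
    [[-1.3,-0.8,1],0,1],
    [[-1.5,-1,4],0,1],
    [[-1.5,-1,9],0,1],
    [[-4,-4,11],0,1],
    [[-8,-8,11],10,1],
    [[-12,-12,11],20,1],
    [[-12,-12,11],20,1]
  ]
}}

```text
clock: 13.88
ee_pos: [368.4, -110.6, 233.4]
eef_rot: [[0.771, -0.637, -0.003], [-0.637, -0.771, 0.001], [-0.003, 0.001, -1.0]]
force: [0.1, 0.5, 0.2]
finger_gap: -0.1
```

```bash
python3 - <<'E'
from h import *
s=read_state();print(s["clock"],s["ee_pos"],s["force"])
for n in ["top","scene"]:
    im=get_image(n)
    cv2.imwrite(f"pics/{n}9.png",cv2.resize(im["pixels"][60:330,150:400],None,fx=2,fy=2))
    P=cloud(im).reshape(-1,3)
    m=(P[:,2]>155)&(P[:,2]<200)&(P[:,0]>450)&(P[:,0]<600)&(P[:,1]>110)&(P[:,1]<210);d=P[m]
    A=np.c_[d[:,:2],np.ones(len(d))];k=np.linalg.lstsq(A,d[:,2],rcond=None)[0];print(n,"lid slope",k[:2],"zmean",d[:,2].mean(),len(d))
    m=(P[:,2]>126)&(P[:,2]<146)&(np.hypot(P[:,0]-514,P[:,1]+1)<35);d=P[m];print("ridge",len(d),np.median(d,0) if len(d) else 0,cv2.minAreaRect(d[:,:2].astype(np.float32)) if len(d)>5 else 0)
    m=(P[:,2]>105)&(P[:,2]<125)&(np.hypot(P[:,0]-514,P[:,1]+1)<25);print("head",np.median(P[m],0))
    for q in ["rum","decanter","scoop","opener"]: 
      for r in models.place_of(im,q)[:1]: print(q,r["p"],atz(im,r["xy"],0).round(1))
E
```

```text
13.875 [ 368.44256959 -110.57854363  233.35887323] [0.09404445 0.50955763 0.20173135]
top lid slope [ 0.00255081 -0.00332074] zmean 169.2272525984006 2531
ridge 79 [512.95351501   0.5804835  137.70546281] ((515.4971313476562, 2.7113189697265625), (18.90102195739746, 44.46527862548828), 43.723876953125)
head [ 5.13188668e+02 -2.98391306e-01  1.19742131e+02]
rum 0.88 [738.7 173.8   0. ]
decanter 0.92 [700.3  52.7   0. ]
scoop 0.81 [ 482.3 -135.5    0. ]
opener 0.78 [371.9 103.8   0. ]
scene lid slope [ 0.00134439 -0.00011312] zmean 169.07408893949085 1348
ridge 85 [515.7958587   -0.5569289  135.13092049] ((513.9713745117188, -1.8094463348388672), (14.269844055175781, 46.40057373046875), 39.04227066040039)
head [525.65358542   5.81935982 119.88309665]
rum 0.96 [745.7 171.4   0. ]
decanter 0.81 [698.8  37.7  -0. ]
scoop 0.97 [ 462.9 -145.7    0. ]
opener 0.53 [565.8 442.6   0. ]
```

View pics/top9.png

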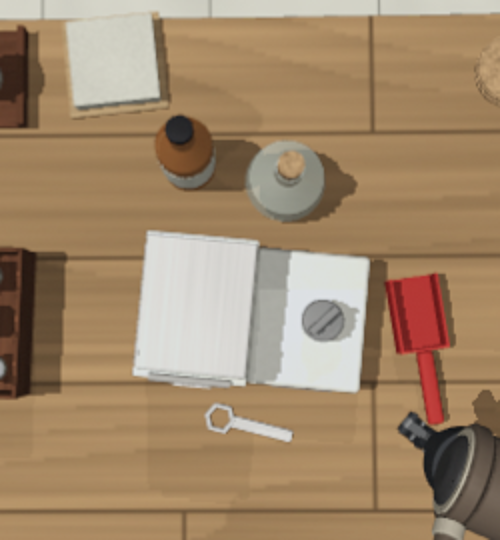

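The lid is shut. The ridge is turned about 45° and stands at its starting height (137.7 mm now, 137.0 before; head 119.7 now, 119.9 before). The arm is clear of everything, so I'm handing in.

```bash
python3 - <<'E'
from h import *
print(job.hand_in())
E
```

```text
the job is handed in; nothing more can be done
None
```

The job is done and handed in at about 14 s. With the fingers shut throughout, I pressed the stop in, pushed the lid shut, then twisted the stop clockwise by its ridge and moved the arm clear.

- **Stop pressed:** the force rose to 9 N at the bottom stop. After lift-off the ridge top stayed about 8 mm lower (137.6 to 129.9 mm), with the lid still standing at about 1.27 rad.
- **Lid shut:** the lid's top measures 169 mm from both cameras, with a slope under 0.004. The stop was still in (ridge top at 129.6 mm) when the lid closed.
- **Stop released:** the ridge is turned about 45°, and it stands at 137.7 mm against 137.0 mm at the start in the top camera. The scene camera's ridge median was lower, 135.1 mm, probably mixed with the ridge's side face. Its head-top height of 119.9 mm matches the start.
- **Other items:** no contact with any bystander was planned, and the top picture shows the bottle, decanter, scoop and opener looking undisturbed. I did not measure their shift closely. The network's readings for the decanter and scoop scatter by 10 to 20 mm between cameras, and the scene camera's low-confidence opener reading was plainly wrong. The shot glasses I only saw in the pictures.

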